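# Load a thumb-hole die into its bed and lock it with the keeper arm

## Task

Load the thumb-hole die into the die bed: set its foot in the round seat and, pressing lightly, turn it until its lugs find the slots and it drops fully home. Then put the keeper arm down over the flatted spindle, which stands in its open position, with the bore's flat matching the shaft's until the hub sits on the shoulder, and only then swing the arm round over the die's flange to lock it. Do not force the die, and leave the big nut and the tin where they are.

Things in the scene. Friction and masses are not known exactly. Their poses are not given: they have to be found in the camera images.
- bed: Die bed, fixed: grey base plate 150 (x) x 230 (y) x 12 mm high, origin at the centre of its underside. On it stand the steel seat (ring 104 mm outside diameter, top 44 mm up, centre at bed y -47.5 mm) and the keeper's spindle (52 mm diameter, bed y +47.5 mm).
- seat (a point): Centre of the seat's top face; axes as the bed's. Round bore 51 mm, 32 mm deep; two like slots 17 mm wide, opposite one another, run from the bore to 38 mm from the centre, as deep as the bore. The ring is a stiff turntable (1.2 N m) whose slots lie anywhere within 0.4 rad either side of the bed's x axis: not in the readings, but seen from above or felt by turning the die. Either way round fits.
- die: Loose, about 0.5 kg, standing on its foot; origin at the foot's underside centre, z up. Foot 48 mm diameter, bevelled below, 0 to 26 mm high; two lugs along its +x and -x, 12 mm wide, out to 34 mm from the axis, 14 to 26 mm high; flange 92 mm diameter, 26 to 38 mm high; on top a wood-cored oval steel cutting ring, 64 mm along x, 30 mm along y, 38 to 88 mm high (grip across the 30 mm).
- keeper: Keeper arm, loose steel, about 0.4 kg, standing on its hub; origin at the hub's underside centre, z up. Hub 56 mm diameter, 28 mm high; D bore open below, 22 mm deep, 35 mm diameter, flat 9.5 mm from the axis on its -x side. Arm along -x to 64 mm from the axis, 22 mm wide, 1.5 to 15.5 mm high. On the hub a grip bar 56 mm along x, 14 mm along y, 28 to 60 mm high.
- spindle_foot (a point): Centre of the spindle's shoulder face, 57.5 mm above the bench; turns with the spindle. From it rises the D shaft, 20 mm high, 32 mm diameter, flat 8 mm from the axis on its own -x side, top rim bevelled 3 mm. The keeper is seated when its origin and axes fall on this point's (1.5 mm radial play; about 0.2 rad of turning play either way).
- spindle (a joint): Turn of the spindle (rad) about the vertical, growing counter-clockwise from above, friction about 0.15 N m; stops at -0.1 and 1.32. Starts open, between 0 and 0.4. At 1.3 the seated keeper's arm points straight at the seat's centre (the spindle may lag the keeper by the D's turning play).
- nut: Bystander: big steel hexagon nut, 76 mm across corners, 42 mm high, origin at the centre of its underside.
- tin: Bystander: round tin, 70 mm diameter, 60 mm high, origin at the centre of its underside.
- die_flange (a point): Centre of the die flange's underside, 26 mm above the die's origin. With the foot in the bore and lugs off the slots, the lugs rest on the seat and this point is 12 mm above point seat. With the lugs over the slots (about 0.05 rad either way) the die can go down until the flange lies on the seat and this point is on point seat: fully home.
- keeper_end (a point): Centre of the arm's free end face, at x -64 mm, z 8.5 mm in the keeper's frame. Locked: the arm points at the seat's centre and this point lies over the die's flange, 31 mm (at most 38 mm) level distance from the seat's centre; open, it is over 60 mm away.
Things that resemble listed ones, but are neither listed nor needed, are in the scene too. What is shaped like the keeper but green is not meant.

How it is judged:
By the outcome, as a careful person would: the job done as asked, in the order asked, and still so for the second after the job is handed in, with the robot touching nothing.
It also fails if it takes over 72 s, if anything falls off the work surface, if the arm or the gripper's body presses on something with over 40 N, if the wrist force passes 120 N, or if a joint passes its speed limit or range.

## Robot

A 7-joint arm with a two-finger parallel gripper is mounted at the origin on the work surface. World frame = base frame: x ahead of the robot, y to its left, z up, the work surface at z = 0. Lengths are in m, angles in rad, forces in N, time in s.
With the tool pointing down it reaches from about 0.4 to 0.9 m from the base axis. Payload 5.6 kg.
Tool frame: the origin (TCP) lies between the finger pads; the fingertips stand 17 mm ahead of it and the grasp point (between the pads) lies 2 mm behind it (robot.finger_overhang is the distance from the TCP to the fingertips, in m); z points along the fingers, y is the line along which they close (so a half turn about z gives the same grasp; the last joint's range is limited). The gripper opens to 92 mm and grips with 3 to 60 N. Pads are 20 mm wide; open, the fingers measure 128 mm over their backs; the gripper's body (75 mm by 189 mm) begins 69 mm behind the grasp point.
Start: joints at [1.094, 0.468, -0.012, 1.603, 0.006, 1.071, -0.056], TCP at [0.273, -0.59, 0.208] pointing down, gripper open.
Joint ranges: [-2.53, 2.53], [-0.31, 2.02], [-1.57, 1.55], [0.28, 2.44], [-1.29, 4.43], [0.15, 1.84], [-2.92, 2.92]. Speed limits (rad/s): [2.57, 2.57, 3.14, 3.14, 3.14, 3.14, 3.14].

## Interface

Orientations are given as a unit quaternion [w, x, y, z].
In Python, from cell import robot gives the robot as it stands.
- The arm moves only by the tool carry_out, never from a script. Its argument "targets" is a list of rows, each a list of 3 entries, a list of its own where there are three numbers: the closure in counts, from 0 (fully open) to 255 (shut), then the shift along the tool's x, y, z each as a share of 2 cm, from -1 to 1, then the turn, a rotation vector about the tool's x, y, z each as a share of 8 degrees, from -1 to 1. In form: [[jaw, [x, y, z], [ax, ay, az]], ...]. A call has 1 to 5 rows; each row shifts and turns the commanded pose from where the row before left it, along the tool's axes as they then stand; what a row does not reach is not made up. A row lasts 1/10 s, in which the tool goes at most 50 mm and 8.59 degrees, less where a joint would pass 70% of its speed; a pose out of reach is approached as far as the arm can. A call with a number of a shift or a turn outside -1 to 1 is refused whole. A call with a gripper value outside its range is refused whole. The fingers move at their own pace and stop on an object; the grip force is fixed at half the most. Time passes only in rows, so rows that do not move let the fingers close. It gives the time, the measured TCP pose, the force, the opening and the grip force at its end, in the units of the state.
- robot.state(): the state, without advancing time (a new reading comes with each control period).
- robot.grab_frame(name): name is "side" or "top" or "wrist"; returns (picture, depth): 400x640x3 uint8, red, green, blue; 400x640 float32, m along the optical axis (not along the pixel's ray), 0 where there is no reading.
- robot.camera_info(name): a dict with "camera_matrix" (3x3 intrinsics, pixels), "D" ([k1, k2, p1, p2, k3] as OpenCV has them; the pictures are not rectified), "position" and "rotation" of the camera in the world. Camera axes: x right, y down, z forward; pixel columns grow to the right and rows downward; lengths in m; the calibration is good to about 2 mm. A picture is of the moment at which its call begins: read the wrist's pose just before it. camera_info takes no time and is no camera call; for the wrist camera it gives the pose at the moment of the call.
- robot.hand_in(): hands the job in; it is judged then, once.
The state is a dict: "time": time; "joint_positions": joint angles; "qd": joint speeds; "joint_torque": joint torques, N m; "ee_pos": TCP position; "ee_rot": TCP orientation; "contact_force": force on the tool from outside, world axes, zero at the start; "torque": the same for the moment, N m; "grip_width": finger opening in m; "gripper_force": force on a finger pad.
Only numpy, scipy, OpenCV 4.12 (cv2) and the standard library are available. Lean on these libraries where they do the work, as an engineer would, in place of code of your own. Each camera call takes 0.05 s, during which the arm holds its last target. There are 200 camera calls.

## Working session

There is one attempt and no reset: what is moved stays moved. The work goes in short steps, Python scripts to look and compute and a tool call to move; the robot and the scene stay as the last step left them, time stands still between calls to the robot, and variables do not carry over. Pictures are saved under pics/ and viewed, at most 10 in all, crops included, and the job is handed in when it is done.

Besides the shell and the picture viewer there is one more tool, called after "Request:" as name([rows], argument=value, ...), one row to a line, values as JSON. carry_out: Moves the arm, as the interface text tells. Shift numbers are shares of 2 cm and turn numbers shares of 8 degrees, none past 1 either way. Its arguments: {"type":"object","properties":{"targets":{"type":"array"}},"required":["targets"]}

```bash
mkdir -p pics; ls
cat > h.py <<'E'
import numpy as np, cv2
from cell import robot
from scipy.spatial.transform import Rotation as R
def grab(n):
    ci=robot.camera_info(n); im,d=robot.grab_frame(n); return im,d,ci
def rot(ci):
    r=np.array(ci["rotation"],float)
    return r if r.shape==(3,3) else R.from_quat(r[[1,2,3,0]]).as_matrix()
def cloud(d,ci):
    K=np.array(ci["camera_matrix"]);h,w=d.shape
    u,v=np.meshgrid(np.arange(w,dtype=np.float32),np.arange(h,dtype=np.float32))
    p=cv2.undistortPoints(np.stack([u,v],-1).reshape(-1,1,2),K,np.array(ci["D"],float)).reshape(h,w,2)
    P=np.dstack([p[...,0]*d,p[...,1]*d,d])
    W=P@rot(ci).T+np.array(ci["position"]); W[d<=0]=np.nan
    return W
def save(im,n): cv2.imwrite("pics/"+n,im[...,::-1])
E
python3 - <<'E'
from h import *
for n in("top","side"):
    im,d,ci=grab(n); save(im,n+"0.png"); np.savez(f"/tmp/{n}.npz",im=im,W=cloud(d,ci)); print(n,ci["position"],ci["rotation"],ci["camera_matrix"])
s=robot.state();print(s)
E
```

```text
pics
top [ 0.43283575 -0.03607494  1.112208  ] [ 0.04241295 -0.69840359  0.71313539 -0.04326069] [[448.13616801   0.         314.97905418]
 [  0.         448.13616801 193.91552597]
 [  0.           0.           1.        ]]
side [ 0.51413532 -0.81251212  0.7736003 ] [-0.40035715  0.91457208 -0.05433658  0.01787761] [[390.46220557   0.         325.55374664]
 [  0.         390.46220557 198.36388507]
 [  0.           0.           1.        ]]
{'time': 0.1, 'joint_positions': array([ 1.09400503,  0.4683102 , -0.0116216 ,  1.60354756,  0.00599525,
        1.07142007, -0.05628151]), 'qd': array([ 0.00052122, -0.00250026, -0.0002735 , -0.00145653,  0.00063734,
       -0.00027136,  0.00173868]), 'joint_torque': array([ 1.31110603e-03, -5.21645701e+01, -1.21313642e-02, -2.44366837e+01,
       -5.67505625e-02,  1.40686298e-02,  3.93909033e-05]), 'ee_pos': array([ 0.27291914, -0.58931506,  0.20731531]), 'ee_rot': array([-7.92908044e-04,  9.76573253e-01,  2.15183644e-01, -2.28744202e-04]), 'contact_force': array([-0.28855653, -0.50204597, -0.10283044]), 'torque': array([-0.01306575,  0.07090353, -0.00628069]), 'gripper_force': 0.0, 'grip_width': 0.09196992010145581}
```

View pics/top0.png

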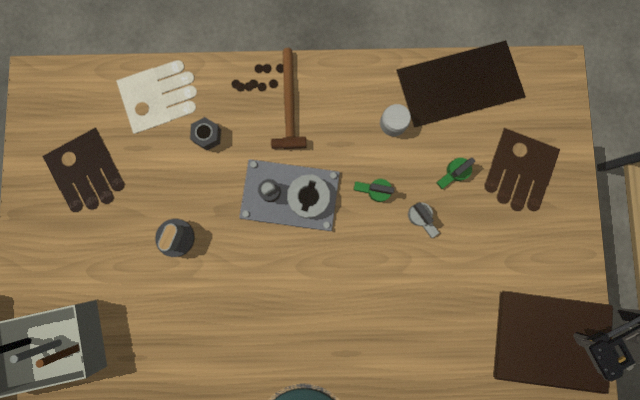

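View pics/side0.png

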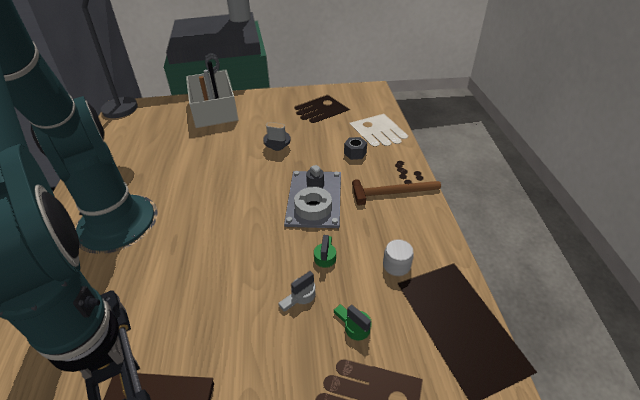

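The die is at top (175,237). Three things could be the keeper: the steel one at (423,217), and green ones at (379,190) and (458,171). I choose the steel one. The bed has its seat at (310,196) and its spindle at (269,188).

Run:
```python
from h import *
def rect(P):
    c,s,a=cv2.minAreaRect((P[:,:2]*1000).astype(np.float32)); b=cv2.boxPoints((c,s,a))
    e=[b[1]-b[0],b[2]-b[1]]; e=max(e,key=np.linalg.norm)
    return np.round(c,1),np.round(s,1),"long-axis deg",round(float(np.degrees(np.arctan2(e[1],e[0])))%180,1)
T=np.load("/tmp/top.npz");S=np.load("/tmp/side.npz")
W=T["W"]; c={}
for n,(u,v) in dict(die=(175,237),keeper=(423,217),seat=(310,196),spin=(269,188)).items():c[n]=W[v,u,:2]; print(n,W[v,u])
for nm,D in(("top",T),("side",S)):
    P=D["W"].reshape(-1,3)
    for n,r,z0,z1 in(("die",.06,.075,.1),("die",.06,.03,.045),("keeper",.08,.045,.07),("keeper",.08,.02,.035),("keeper",.08,.008,.02),("seat",.06,.038,.05),("spin",.04,.068,.085),("spin",.04,.05,.062)):
        q=P[(np.linalg.norm(P[:,:2]-c[n],axis=1)<r)&(P[:,2]>z0)&(P[:,2]<z1)]
        if len(q)>8: print(nm,n,z0,len(q),"z",np.round(np.median(q[:,2]),4),"mean",np.round(q.mean(0)*1000,1),*rect(q))
im=T["im"]
f=lambda u,v,r:cv2.resize(im[v-r:v+r,u-r:u+r],(390,390),interpolation=cv2.INTER_CUBIC)
save(np.hstack([f(290,194,40),f(423,217,28)]),"crop1.png")
```

```text
die [0.46562829 0.28382173 0.08242701]
keeper [ 0.50138383 -0.29273963  0.0547282 ]
seat [ 0.56204271 -0.02637808  0.01098213]
spin [0.57479255 0.06802582 0.07897018]
top die 0.075 379 z 0.0885 mean [467.  297.5  87.9] [467.3 299.1] [31.8 63.3] long-axis deg 157.1
top die 0.03 702 z 0.0385 mean [465.9 290.   38.5] [467.4 298.2] [89.6 90.6] long-axis deg 178.9
top keeper 0.045 172 z 0.0595 mean [ 512.2 -292.4   58.4] [ 513.  -293.6] [55.1 14.9] long-axis deg 33.4
top keeper 0.02 239 z 0.028 mean [ 510.2 -289.8   27.9] [ 513.5 -293. ] [51.  55.4] long-axis deg 132.7
top keeper 0.008 155 z 0.0155 mean [ 479.2 -311.6   15.3] [ 492.  -298.2] [90.8 32.9] long-axis deg 44.0
top seat 0.038 1001 z 0.0442 mean [560.4 -20.9  44.2] [560.9 -20.7] [ 98.7 102.1] long-axis deg 179.1
top spin 0.068 123 z 0.0771 mean [577.1  73.5  76.9] [579.   74.5] [24.3 30.4] long-axis deg 118.5
top spin 0.05 241 z 0.0573 mean [573.1  71.1  57.4] [575.6  72.8] [48.  48.9] long-axis deg 179.2
side die 0.075 150 z 0.0872 mean [466.4 293.4  85.4] [466.6 298.7] [36.5 64.4] long-axis deg 162.2
side die 0.03 246 z 0.0375 mean [465.5 279.1  37.4] [466.6 288. ] [90.1 78.1] long-axis deg 3.5
side keeper 0.045 206 z 0.0579 mean [ 512.8 -299.8   56.1] [ 512.8 -298.1] [56.1 16.3] long-axis deg 32.0
side keeper 0.02 214 z 0.0279 mean [ 516.7 -309.8   27.7] [ 511.7 -301.4] [47.3 51.3] long-axis deg 151.6
side keeper 0.008 235 z 0.015 mean [ 485.3 -322.7   14.6] [ 495.1 -313.8] [85.7 33.1] long-axis deg 18.4
side seat 0.038 609 z 0.0431 mean [559.9 -27.3  42.9] [560.1 -24.5] [103.  102.1] long-axis deg 89.5
side spin 0.068 66 z 0.0755 mean [576.7  67.1  74.9] [577.3  70.1] [22.3 33.4] long-axis deg 123.2
side spin 0.05 133 z 0.0563 mean [573.4  59.8  56.2] [575.1  65.8] [50.9 44.9] long-axis deg 1.2
```

View pics/crop1.png

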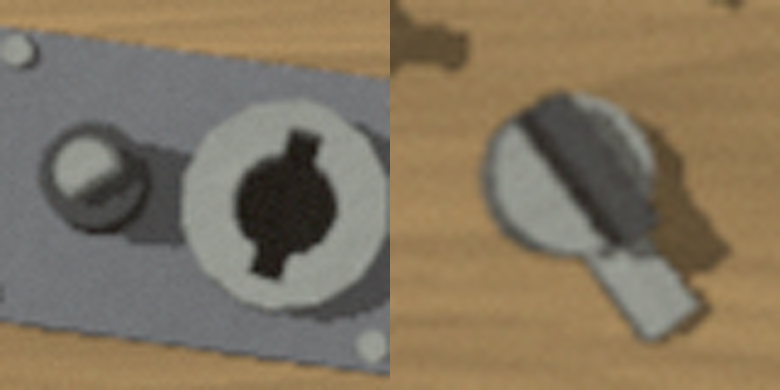

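The steel keeper at crop (570,180) is confirmed, with its bar and arm pointing lower right. The seat slots show at crop (268,278) and (303,135), and the shaft's flat faces lower right. I'll raise and turn the tool first.

Request:
carry_out([
  [0, [0, 0, -1], [0, 0, 1]],
  [0, [0, 0, -1], [0, 0, 1]],
  [0, [0, 0, -0.5], [0, 0, 1]],
  [0, [0, 0, 0], [0, 0, 1]],
  [0, [0, 0, 0], [0, 0, 1]],
])

```text
time: 0.6
ee_pos: [0.2731, -0.5897, 0.2582]
ee_rot: [-0.0, 0.991, -0.135, -0.0]
contact_force: [-0.3, -0.0, 0.5]
grip_width: 0.0919
gripper_force: 0.0
```

```bash
cat >> h.py <<'E'
def yaw():
    q=robot.state()["ee_rot"]; m=R.from_quat(np.array(q)[[1,2,3,0]]).as_matrix(); return np.degrees(np.arctan2(m[1,0],m[0,0])),m
def plan(x,y,z,a=None):
    s=robot.state(); w,m=yaw(); d=np.array([x,y,z])-s["ee_pos"]
    t=m.T@d/0.02
    da=0 if a is None else ((a-w+90)%180-90)
    print("t",round(s["time"],1),"pos",np.round(s["ee_pos"],4),"yaw",round(w,2),"tilt",np.round(np.degrees(np.arccos(-m[2,2])),2),"shift/2cm",np.round(t,2),"turnz/8",round(-da/8,2),"q",np.round(s["joint_positions"],2),"F",np.round(s["contact_force"],1),"w",round(s["grip_width"],4))
E
python3 - <<'E'
from h import *
ci=robot.camera_info("wrist"); s=robot.state(); w,m=yaw()
print(m.T@(np.array(ci["position"])-s["ee_pos"])); print(m.T@rot(ci)); print(ci["camera_matrix"])
plan(.56,-.02,.26,-15); plan(.467,.298,.26,-23)
E
```

```text
[ 8.03312566e-02  2.22716173e-05 -1.75133042e-01]
[[ 3.44625009e-04 -9.59293335e-01 -2.82411365e-01]
 [ 9.99999868e-01  2.23138676e-04  4.62338047e-04]
 [-3.80500909e-04 -2.82411487e-01  9.59293285e-01]]
[[355.695791     0.         314.10802917]
 [  0.         355.695791   194.17335199]
 [  0.           0.           1.        ]]
t 0.6 pos [ 0.2731 -0.5897  0.2582] yaw -15.48 tilt 0.0 shift/2cm [  6.22 -31.28  -0.09] turnz/8 -0.06 q [ 0.99  0.42  0.13  1.56 -0.06  1.17 -0.71] F [-0.3 -0.   0.5] w 0.0919
t 0.6 pos [ 0.2731 -0.5897  0.2582] yaw -15.48 tilt 0.0 shift/2cm [ -2.5  -45.36  -0.09] turnz/8 0.94 q [ 0.99  0.42  0.13  1.56 -0.06  1.17 -0.71] F [-0.3 -0.   0.5] w 0.0919
```

Request:
carry_out([
  [0, [0.4, -1, 0], [0, 0, 0]],
  [0, [0.4, -1, 0], [0, 0, 0]],
  [0, [0.4, -1, 0], [0, 0, 0]],
  [0, [0.4, -1, 0], [0, 0, 0]],
  [0, [0.4, -1, 0], [0, 0, 0]],
])

```text
time: 1.1
ee_pos: [0.3382, -0.5027, 0.2577]
ee_rot: [-0.0, 0.991, -0.132, -0.0]
contact_force: [0.2, -0.6, 0.4]
grip_width: 0.092
gripper_force: 0.0
```

Request:
carry_out([
  [0, [0.4, -1, 0], [0, 0, 0]],
  [0, [0.4, -1, 0], [0, 0, 0]],
  [0, [0.4, -1, 0], [0, 0, 0]],
  [0, [0.4, -1, 0], [0, 0, 0]],
  [0, [0.4, -1, 0], [0, 0, 0]],
])

```text
time: 1.6
ee_pos: [0.4029, -0.4167, 0.2578]
ee_rot: [-0.0, 0.991, -0.132, -0.0]
contact_force: [-0.2, -1.3, 0.4]
grip_width: 0.092
gripper_force: 0.0
```

Request:
carry_out([
  [0, [0.2, -1, 0], [0, 0, 0]],
  [0, [0.2, -1, 0], [0, 0, 0]],
  [0, [0.2, -1, 0], [0, 0, 0]],
  [0, [0.2, -1, 0], [0, 0, 0]],
  [0, [0.2, -1, 0], [0, 0, 0]],
])

```text
time: 2.1
ee_pos: [0.4481, -0.3254, 0.2578]
ee_rot: [-0.0, 0.991, -0.132, -0.0]
contact_force: [0.7, -0.5, 0.2]
grip_width: 0.0921
gripper_force: 0.0
```

Request:
carry_out([
  [0, [0.2, -1, 0], [0, 0, 0]],
  [0, [0.2, -1, 0], [0, 0, 0]],
  [0, [0.2, -1, 0], [0, 0, 0]],
  [0, [0.2, -1, 0], [0, 0, 0]],
  [0, [0.2, -1, 0], [0, 0, 0]],
])

```text
time: 2.6
ee_pos: [0.4936, -0.2342, 0.2578]
ee_rot: [-0.0, 0.991, -0.132, -0.0]
contact_force: [-0.0, 0.5, 0.7]
grip_width: 0.0913
gripper_force: 0.0
```

Request:
carry_out([
  [0, [0, -1, 0], [0, 0, 0]],
  [0, [0, -1, 0], [0, 0, 0]],
  [0, [0, -1, 0], [0, 0, 0]],
  [0, [0, -1, 0], [0, 0, 0]],
  [0, [0, -1, 0], [0, 0, 0]],
])

```text
time: 3.1
ee_pos: [0.5195, -0.1377, 0.2578]
ee_rot: [-0.0, 0.991, -0.132, -0.0]
contact_force: [0.0, 0.2, 0.1]
grip_width: 0.0919
gripper_force: 0.0
```

Request:
carry_out([
  [0, [0, -1, 0], [0, 0, 0]],
  [0, [0, -1, 0], [0, 0, 0]],
  [0, [0, -1, 0], [0, 0, 0]],
  [0, [0, -1, 0], [0, 0, 0]],
  [0, [0, -1, 0], [0, 0, 0]],
])

```text
time: 3.6
ee_pos: [0.5456, -0.0413, 0.2578]
ee_rot: [0.0, 0.991, -0.132, -0.0]
contact_force: [0.1, -0.2, -0.1]
grip_width: 0.0918
gripper_force: 0.0
```

```bash
cat >> h.py <<'E'
def bird(im,ci,cx,cy,z,half,n=390):
    "top-down view of plane z; picture right=-y, up=+x"
    g=np.linspace(half,-half,n); X,Y=np.meshgrid(cx+g,cy+g,indexing="ij")
    P=np.stack([X,Y,np.full_like(X,z)],-1).reshape(-1,3); r=rot(ci).T
    uv,_=cv2.projectPoints(P,cv2.Rodrigues(r)[0],-r@np.array(ci["position"]),np.array(ci["camera_matrix"]),np.array(ci["D"],float))
    uv=uv.reshape(n,n,2).astype(np.float32); return cv2.remap(im,uv[...,0],uv[...,1],cv2.INTER_CUBIC)
E
python3 - <<'E'
from h import *
im,d,ci=grab("wrist"); W=cloud(d,ci); np.savez("/tmp/w1.npz",im=im,W=W)
P=W.reshape(-1,3)
def near(c,r,z0,z1): return P[(np.linalg.norm(P[:,:2]-c,axis=1)<r)&(P[:,2]>z0)&(P[:,2]<z1)]
for n,c,r,z0,z1 in(("seat",(.561,-.021),.065,.039,.05),("shaft",(.576,.073),.035,.068,.085),("should",(.576,.073),.04,.05,.063),("die",(.467,.298),.06,.08,.1)):
    q=near(c,r,z0,z1)
    if len(q)<9: print(n,len(q)); continue
    h=cv2.convexHull((q[:,:2]*1000).astype(np.float32)); cc,rr=cv2.minEnclosingCircle(h)
    print(n,len(q),np.round(np.median(q[:,2]),4),"circ",np.round(cc,1),round(rr,1),"rect",cv2.minAreaRect(h))
# slot: pixels deeper than ring between 28 and 37 mm from seat centre
q=near((.561,-.021),.065,.039,.05); cc,rr=cv2.minEnclosingCircle((q[:,:2]*1000).astype(np.float32)); cc=np.array(cc)/1000
ci2=ci; b=bird(im,ci,*cc,.044,.06,390); b2=bird(im,ci,.576,.073,.0775,.04,390)
g=b.mean(2); yy,xx=np.mgrid[:390,:390]; X=(194.5-yy)*.12/389; Y=(194.5-xx)*.12/389; r=np.hypot(X,Y)
m=(r>.0285)&(r<.036)&(g<70)
a=np.arctan2(Y[m],X[m]); print("slot deg",np.degrees(np.angle(np.exp(2j*a).mean()))/2,abs(np.exp(2j*a).mean()),m.sum())
save(np.hstack([b,b2]),"bird1.png")
E
```

```text
seat 4664 0.0427 circ [561.2 -22.7] 52.6 rect ((560.953369140625, -23.045028686523438), (101.7096176147461, 102.53943634033203), 30.697853088378906)
shaft 599 0.0756 circ [575.8  70.7] 16.3 rect ((579.6223754882812, 72.5530776977539), (23.568998336791992, 31.501148223876953), 29.563581466674805)
should 1116 0.056 circ [576.1  70.6] 26.0 rect ((576.0463256835938, 70.35508728027344), (51.25629425048828, 50.322540283203125), 26.731504440307617)
die 123 0.0856 circ [489.6 289.1] 12.7 rect ((493.32373046875, 287.46868896484375), (25.418575286865234, 8.795583724975586), 66.76614379882812)
slot deg -15.711299783961767 0.967831275242899 1391
```

View pics/bird1.png

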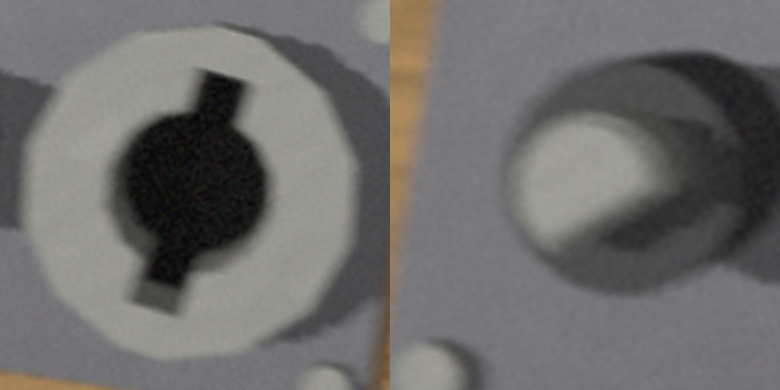

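The seat slots run from about (157,300) to (228,75) in the rectified view, so they lie at -17° in the world. The shaft's flat faces lower right, so spindle x is at about 29.6°. Next I go over the die.

Request:
carry_out([
  [0, [-1, -1, 0], [0, 0, 1]],
  [0, [-1, -1, 0], [0, 0, 0]],
  [0, [-1, -1, 0], [0, 0, 0]],
  [0, [-1, -1, 0], [0, 0, 0]],
  [0, [-1, -1, 0], [0, 0, 0]],
])

```text
time: 4.15
ee_pos: [0.4889, 0.0878, 0.258]
ee_rot: [0.0, 0.98, -0.201, -0.0]
contact_force: [0.6, -0.1, -0.0]
grip_width: 0.0921
gripper_force: 0.0
```

Request:
carry_out([
  [0, [-1, -1, 0], [0, 0, 0]],
  [0, [-1, -1, 0], [0, 0, 0]],
  [0, [-1, -1, 0], [0, 0, 0]],
  [0, [-1, -1, 0], [0, 0, 0]],
  [0, [-1, -1, 0], [0, 0, 0]],
])

```text
time: 4.65
ee_pos: [0.4365, 0.2191, 0.258]
ee_rot: [0.0, 0.98, -0.201, -0.0]
contact_force: [-0.0, -0.8, 0.5]
grip_width: 0.0923
gripper_force: 0.0
```

Request:
carry_out([
  [0, [0, -1, 0], [0, 0, 0]],
  [0, [0, -1, 0], [0, 0, 0]],
  [0, [0, -1, 0], [0, 0, 0]],
])

```text
time: 4.95
ee_pos: [0.4608, 0.274, 0.258]
ee_rot: [0.0, 0.98, -0.201, -0.0]
contact_force: [-0.6, -0.1, -0.2]
grip_width: 0.0925
gripper_force: 0.0
```

Run:
```python
from h import *
plan(.467,.298,.26,-23)
im,d,ci=grab("wrist"); P=cloud(d,ci).reshape(-1,3)
for r,z0,z1 in((.06,.08,.095),(.06,.03,.043)):
    q=P[(np.linalg.norm(P[:,:2]-(.467,.298),axis=1)<r)&(P[:,2]>z0)&(P[:,2]<z1)]
    h=cv2.convexHull((q[:,:2]*1000).astype(np.float32)); print(len(q),np.median(q[:,2]),cv2.minEnclosingCircle(h),cv2.minAreaRect(h),cv2.fitEllipse(h))
```

```text
t 5.0 pos [0.4608 0.274  0.258 ] yaw -23.16 tilt 0.04 shift/2cm [-0.19 -1.23 -0.1 ] turnz/8 -0.02 q [-0.27  0.26 -0.39  1.81  0.11  1.1  -2.67] F [-0.6 -0.1 -0.2] w 0.0925
1701 0.08698481702885758 ((467.66497802734375, 299.90838623046875), 31.856752395629883) ((467.3619079589844, 299.1783447265625), (29.802167892456055, 63.70292663574219), 67.19541931152344) ((467.2478942871094, 299.32977294921875), (33.97035598754883, 67.05217742919922), 67.559814453125)
3163 0.036625496120655576 ((467.38275146484375, 299.322021484375), 46.12419509887695) ((468.4123229980469, 298.8091735839844), (91.67453002929688, 89.35316467285156), 61.06925582885742) ((467.47906494140625, 299.0622863769531), (91.36488342285156, 91.6346664428711), 100.92610168457031)
```

Request:
carry_out([
  [0, [-0.19, -0.69, 0], [0, 0, -0.07]],
  [0, [0, -0.6, 0], [0, 0, 0]],
  [0, [0, 0, 1], [0, 0, 0]],
  [0, [0, 0, 1], [0, 0, 0]],
  [0, [0, 0, 1], [0, 0, 0]],
])

```text
time: 5.5
ee_pos: [0.4673, 0.2992, 0.1975]
ee_rot: [0.0, 0.981, -0.196, 0.0]
contact_force: [-0.1, -0.3, -0.5]
grip_width: 0.0917
gripper_force: 0.0
```

Request:
carry_out([
  [0, [0, 0, 1], [0, 0, 0]],
  [0, [0, 0, 1], [0, 0, 0]],
  [0, [0, 0, 1], [0, 0, 0]],
  [0, [0, 0, 1], [0, 0, 0]],
  [0, [0, 0, 1], [0, 0, 0]],
])

```text
time: 6.0
ee_pos: [0.4674, 0.2991, 0.0974]
ee_rot: [0.0, 0.981, -0.196, 0.0]
contact_force: [-0.6, -0.2, -0.3]
grip_width: 0.0924
gripper_force: 0.0
```

Request:
carry_out([
  [0, [0, 0, 1], [0, 0, 0]],
  [0, [0, 0, 0.8], [0, 0, 0]],
  [255, [0, 0, 0], [0, 0, 0]],
  [255, [0, 0, 0], [0, 0, 0]],
  [255, [0, 0, 0], [0, 0, 0]],
])

```text
time: 6.5
ee_pos: [0.4678, 0.2997, 0.0631]
ee_rot: [-0.001, 0.981, -0.196, 0.001]
contact_force: [-0.4, -0.2, 0.6]
grip_width: 0.07
gripper_force: 0.0
```

Request:
carry_out([
  [255, [0, 0, 0], [0, 0, 0]],
  [255, [0, 0, 0], [0, 0, 0]],
  [255, [0, 0, 0], [0, 0, 0]],
  [255, [0, 0, 0], [0, 0, 0]],
  [255, [0, 0, 0], [0, 0, 0]],
])

```text
time: 7.0
ee_pos: [0.4672, 0.2993, 0.0623]
ee_rot: [-0.0, 0.981, -0.196, 0.0]
contact_force: [0.2, 1.3, 1.8]
grip_width: 0.0302
gripper_force: 0.4
```

Request:
carry_out([
  [255, [0, 0, 0], [0, 0, 0]],
  [255, [0, 0, 0], [0, 0, 0]],
  [255, [0, 0, -0.3], [0, 0, 0]],
  [255, [0, 0, -0.7], [0, 0, 0]],
  [255, [0, 0, -1], [0, 0, 0]],
])

```text
time: 7.5
ee_pos: [0.466, 0.2984, 0.1019]
ee_rot: [0.001, 0.981, -0.196, -0.001]
contact_force: [0.7, 0.4, -5.5]
grip_width: 0.0292
gripper_force: 30.0
```

Request:
carry_out([
  [255, [0, 0, -1], [0, 0, 0]],
  [255, [0, 0, -1], [0, 0, 0]],
  [255, [0, 0, -1], [0, 0, 0]],
  [255, [0, 0, 0], [0, 0, 0]],
])

```text
time: 7.9
ee_pos: [0.4685, 0.3003, 0.1654]
ee_rot: [-0.002, 0.981, -0.196, 0.002]
contact_force: [-0.0, 0.2, -5.4]
grip_width: 0.0296
gripper_force: 30.0
```

Run:
```python
from h import *
plan(.5615,-.0225,.16,-17)
print(robot.state()["gripper_force"])
```

```text
t 7.9 pos [0.4685 0.3003 0.1654] yaw -22.59 tilt 0.32 shift/2cm [10.49 13.12  0.24] turnz/8 -0.7 q [-0.33  0.39 -0.37  1.86  0.18  0.92 -2.75] F [-0.   0.2 -5.4] w 0.0296
29.98177081346512
```

Request:
carry_out([
  [255, [0.4, 0.5, 0], [0, 0, 0]],
  [255, [0.8, 1, 0], [0, 0, 0]],
  [255, [0.8, 1, 0], [0, 0, 0]],
  [255, [0.8, 1, 0], [0, 0, 0]],
  [255, [0.8, 1, 0], [0, 0, 0]],
])

```text
time: 8.4
ee_pos: [0.4982, 0.1857, 0.1605]
ee_rot: [0.001, 0.981, -0.196, -0.001]
contact_force: [-0.4, 0.5, -4.7]
grip_width: 0.0293
gripper_force: 30.0
```

Request:
carry_out([
  [255, [0.8, 1, 0], [0, 0, 0]],
  [255, [0.8, 1, 0], [0, 0, 0]],
  [255, [0.8, 1, 0], [0, 0, 0]],
  [255, [0.8, 1, 0], [0, 0, 0]],
  [255, [0.8, 1, 0], [0, 0, 0]],
])

```text
time: 8.9
ee_pos: [0.5333, 0.0629, 0.1605]
ee_rot: [0.001, 0.981, -0.196, -0.002]
contact_force: [0.8, 0.1, -5.2]
grip_width: 0.0293
gripper_force: 30.0
```

Request:
carry_out([
  [255, [0.8, 1, 0], [0, 0, 0]],
  [255, [0.8, 1, 0], [0, 0, 0]],
  [255, [0.8, 1, 0], [0, 0, 0]],
  [255, [0.5, 0.54, 0], [0, 0, 0]],
  [255, [0, 0, 0], [0, 0, -0.7]],
])

```text
time: 9.4
ee_pos: [0.5604, -0.0261, 0.1608]
ee_rot: [0.001, 0.989, -0.149, -0.001]
contact_force: [0.2, 0.4, -5.0]
grip_width: 0.0297
gripper_force: 30.0
```

Request:
carry_out([
  [255, [0, 0, 0], [0, 0, 0]],
  [255, [0, 0, 0], [0, 0, 0]],
  [255, [0, 0, 0], [0, 0, 0]],
])

```text
time: 9.7
ee_pos: [0.5604, -0.0217, 0.1618]
ee_rot: [-0.0, 0.989, -0.148, -0.0]
contact_force: [0.4, 0.2, -5.0]
grip_width: 0.0294
gripper_force: 30.0
```

Run:
```python
from h import *
plan(.5615,-.0225,.16,-17)
im,d,ci=grab("wrist"); save(im,"w2.png")
P=cloud(d,ci).reshape(-1,3); zf=robot.state()["ee_pos"][2]-.062+.038
q=P[(np.linalg.norm(P[:,:2]-(.5615,-.0225),axis=1)<.06)&(abs(P[:,2]-zf)<.006)]
h=cv2.convexHull((q[:,:2]*1000).astype(np.float32)); print(len(q),np.median(q[:,2]),cv2.minEnclosingCircle(h))
q=P[(np.linalg.norm(P[:,:2]-(.5615,-.0225),axis=1)<.07)&(abs(P[:,2]-.044)<.004)]
h=cv2.convexHull((q[:,:2]*1000).astype(np.float32)); print(len(q),np.median(q[:,2]),cv2.minEnclosingCircle(h))
```

```text
t 9.7 pos [ 0.5604 -0.0217  0.1618] yaw -17.01 tilt 0.05 shift/2cm [0.07 0.02 0.09] turnz/8 -0.0 q [ 0.2   0.39 -0.28  1.85  0.13  0.92 -2.  ] F [ 0.4  0.2 -5. ] w 0.0294
7715 0.13619839895371438 ((560.9120483398438, -21.741853713989258), 45.85309600830078)
2293 0.04267828594592965 ((565.6175537109375, -13.167525291442871), 60.39337158203125)
```

View pics/w2.png

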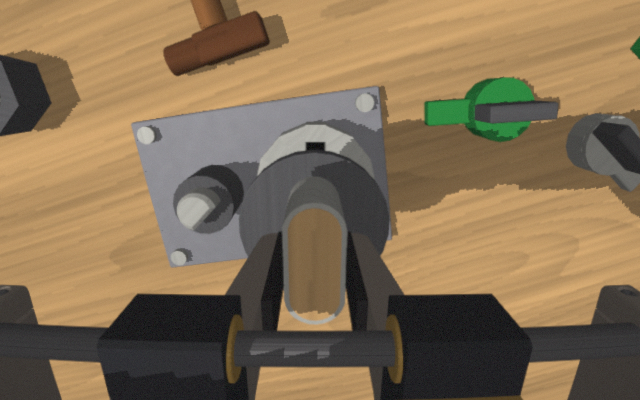

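The die's flange is at about (315,205) in the wrist view. The seat's far slot end shows at (315,147), in line with the die's long axis. I'll descend gently.

Request:
carry_out([
  [255, [0.04, 0.03, 0.6], [0, 0, 0]],
  [255, [0, 0, 1], [0, 0, 0]],
  [255, [0, 0, 0.7], [0, 0, 0]],
  [255, [0, 0, 0.3], [0, 0, 0]],
  [255, [0, 0, 0], [0, 0, 0]],
])

```text
time: 10.25
ee_pos: [0.5606, -0.0229, 0.1089]
ee_rot: [0.0, 0.989, -0.148, -0.001]
contact_force: [0.1, 0.2, -4.9]
grip_width: 0.0293
gripper_force: 30.0
```

Request:
carry_out([
  [255, [0, 0, 0.15], [0, 0, 0]],
  [255, [0, 0, 0.15], [0, 0, 0]],
  [255, [0, 0, 0.1], [0, 0, 0]],
  [255, [0, 0, 0], [0, 0, 0]],
])

```text
time: 10.65
ee_pos: [0.5613, -0.0231, 0.1022]
ee_rot: [0.0, 0.989, -0.148, -0.0]
contact_force: [-0.2, -0.0, -4.1]
grip_width: 0.029
gripper_force: 30.0
```

Request:
carry_out([
  [255, [0, 0, 0.15], [0, 0, 0]],
  [255, [0, 0, 0.15], [0, 0, 0]],
  [255, [0, 0, 0.1], [0, 0, 0]],
  [255, [0, 0, 0], [0, 0, 0]],
])

```text
time: 11.05
ee_pos: [0.5611, -0.0231, 0.0938]
ee_rot: [0.0, 0.989, -0.148, -0.0]
contact_force: [0.1, 0.1, -5.0]
grip_width: 0.0295
gripper_force: 30.0
```

Request:
carry_out([
  [255, [0, 0, 0.1], [0, 0, 0]],
  [255, [0, 0, 0.1], [0, 0, 0]],
  [255, [0, 0, 0], [0, 0, 0]],
])

```text
time: 11.35
ee_pos: [0.5612, -0.0231, 0.0898]
ee_rot: [0.0, 0.989, -0.148, -0.0]
contact_force: [-0.0, -0.5, -5.4]
grip_width: 0.0294
gripper_force: 30.0
```

Request:
carry_out([
  [255, [0, 0, 0.1], [0, 0, 0]],
  [255, [0, 0, 0.1], [0, 0, 0]],
  [255, [0, 0, 0], [0, 0, 0]],
])

```text
time: 11.65
ee_pos: [0.5612, -0.0231, 0.0858]
ee_rot: [0.0, 0.989, -0.148, -0.0]
contact_force: [0.0, -0.8, -4.3]
grip_width: 0.029
gripper_force: 30.0
```

Request:
carry_out([
  [255, [0, 0, 0.1], [0, 0, 0]],
  [255, [0, 0, 0.05], [0, 0, 0]],
  [255, [0, 0, 0], [0, 0, 0]],
])

```text
time: 11.95
ee_pos: [0.5613, -0.0231, 0.083]
ee_rot: [0.0, 0.989, -0.148, -0.0]
contact_force: [0.5, -0.6, -5.2]
grip_width: 0.0292
gripper_force: 30.0
```

Request:
carry_out([
  [255, [0, 0, 0.05], [0, 0, 0]],
  [255, [0, 0, 0.05], [0, 0, 0]],
  [255, [0, 0, 0], [0, 0, 0]],
])

```text
time: 12.25
ee_pos: [0.5613, -0.0231, 0.081]
ee_rot: [0.0, 0.989, -0.148, -0.0]
contact_force: [-0.1, -0.3, -4.8]
grip_width: 0.0295
gripper_force: 30.0
```

Request:
carry_out([
  [255, [0, 0, 0.05], [0, 0, 0]],
  [255, [0, 0, 0], [0, 0, 0]],
])

```text
time: 12.45
ee_pos: [0.5615, -0.023, 0.0804]
ee_rot: [0.0, 0.989, -0.148, 0.0]
contact_force: [-0.4, 0.4, -3.4]
grip_width: 0.0294
gripper_force: 30.0
```

Request:
carry_out([
  [255, [0, 0, 0.03], [0, 0, 0]],
  [140, [0, 0, 0], [0, 0, 0]],
  [140, [0, 0, 0], [0, 0, 0]],
  [140, [0, 0, 0], [0, 0, 0]],
  [140, [0, 0, 0], [0, 0, 0]],
])

```text
time: 12.95
ee_pos: [0.5617, -0.0231, 0.0797]
ee_rot: [-0.0, 0.989, -0.148, 0.0]
contact_force: [-0.5, -0.5, -1.0]
grip_width: 0.0414
gripper_force: 0.0
```

Request:
carry_out([
  [140, [0, 0, -0.3], [0, 0, 0]],
  [140, [0, 0, -0.7], [0, 0, 0]],
  [140, [0, 0, -1], [0, 0, 0]],
  [100, [0, 0, -1], [0, 0, -1]],
  [100, [0, 0, -1], [0, 0, -1]],
])

```text
time: 13.45
ee_pos: [0.5617, -0.023, 0.1616]
ee_rot: [0.0, 1.0, -0.006, 0.001]
contact_force: [-0.4, 0.0, -0.3]
grip_width: 0.0552
gripper_force: 0.0
```

Request:
carry_out([
  [100, [0, 0, -1], [0, 0, -1]],
  [100, [0, 0, -1], [0, 0, -1]],
  [100, [0, 0, -1], [0, 0, -1]],
  [100, [0, 0, -0.5], [0, 0, -1]],
])

```text
time: 13.85
ee_pos: [0.5624, -0.023, 0.2329]
ee_rot: [0.001, 0.963, 0.27, 0.002]
contact_force: [0.5, 0.2, 0.1]
grip_width: 0.0558
gripper_force: 0.0
```

Run:
```python
from h import *
plan(.513,-.295,.23,33)
im,d,ci=grab("wrist"); W=cloud(d,ci); P=W.reshape(-1,3)
def f(n,c,r,z,t=.004):
    q=P[(np.linalg.norm(P[:,:2]-c,axis=1)<r)&(abs(P[:,2]-z)<t)]
    if len(q)<9: print(n,len(q));return
    h=cv2.convexHull((q[:,:2]*1000).astype(np.float32)); print(n,len(q),np.median(q[:,2]),cv2.minEnclosingCircle(h),cv2.minAreaRect(h))
f("flange",(.561,-.022),.055,.055,.006);f("dietop",(.561,-.022),.055,.105,.006);f("seat rim",(.561,-.022),.055,.044,.003);f("shaft",(.576,.071),.035,.0765);f("should",(.576,.071),.035,.0565)
f("kbar",(.513,-.295),.05,.0595);f("khub",(.513,-.295),.05,.028)
```

```text
t 13.8 pos [ 0.5624 -0.023   0.2329] yaw 31.34 tilt 0.24 shift/2cm [-9.18 10.33  0.14] turnz/8 -0.21 q [ 0.36  0.34 -0.47  1.77  0.18  1.07 -1.2 ] F [0.5 0.2 0.1] w 0.0558
flange 3675 0.05468562104576452 ((561.8383178710938, -23.54007911682129), 46.098472595214844) ((562.807861328125, -23.522876739501953), (89.7387466430664, 91.66537475585938), 4.671496868133545)
dietop 2181 0.10496550621487233 ((562.1188354492188, -22.28193473815918), 32.061790466308594) ((561.7291259765625, -23.540081024169922), (30.25786018371582, 64.1086196899414), 72.56024932861328)
seat rim 1043 0.04273408024300346 ((561.0008544921875, -23.81528663635254), 52.6317138671875) ((561.1109008789062, -23.453521728515625), (103.36161041259766, 101.22296905517578), 23.918922424316406)
shaft 751 0.07570535182528221 ((576.2152099609375, 71.04710388183594), 16.267602920532227) ((579.2797241210938, 72.854736328125), (22.675609588623047, 31.762672424316406), 30.91775131225586)
should 1387 0.05604321171638743 ((576.2109375, 70.85550689697266), 26.068758010864258) ((576.274169921875, 70.40453338623047), (50.45875930786133, 50.677459716796875), 20.98202133178711)
kbar 0
khub 68 0.02626063368597764 ((534.2225341796875, -283.65863037109375), 14.774003028869629) ((535.6846923828125, -282.6722412109375), (5.246311664581299, 29.497772216796875), 34.005332946777344)
```

The die is fully home: its flange top measures 12 mm above the seat rim. Now to the keeper.

Request:
carry_out([
  [0, [-0.9, 1, 0], [0, 0, 0]],
  [0, [-0.9, 1, 0], [0, 0, 0]],
  [0, [-0.9, 1, 0], [0, 0, 0]],
  [0, [-0.9, 1, 0], [0, 0, 0]],
  [0, [-0.9, 1, 0], [0, 0, 0]],
])

```text
time: 14.4
ee_pos: [0.5354, -0.1562, 0.2302]
ee_rot: [0.0, 0.964, 0.266, 0.0]
contact_force: [0.9, -0.3, -0.3]
grip_width: 0.0914
gripper_force: 0.0
```

Request:
carry_out([
  [0, [-0.9, 1, 0], [0, 0, 0]],
  [0, [-0.9, 1, 0], [0, 0, 0]],
  [0, [-0.9, 1, 0], [0, 0, 0]],
  [0, [-0.9, 1, 0], [0, 0, 0]],
  [0, [-0.9, 1, 0], [0, 0, 0]],
])

```text
time: 14.9
ee_pos: [0.5098, -0.2883, 0.2302]
ee_rot: [0.0, 0.964, 0.266, 0.0]
contact_force: [0.2, 0.1, 0.8]
grip_width: 0.0917
gripper_force: 0.0
```

Request:
carry_out([
  [0, [0, 0, 0], [0, 0, -0.2]],
  [0, [0, 0, 0], [0, 0, 0]],
])

```text
time: 15.1
ee_pos: [0.51, -0.2871, 0.2298]
ee_rot: [-0.0, 0.96, 0.28, 0.0]
contact_force: [0.5, 0.7, -0.8]
grip_width: 0.0916
gripper_force: 0.0
```

Run:
```python
from h import *
im,d,ci=grab("wrist"); W=cloud(d,ci); P=W.reshape(-1,3)
def f(n,c,r,z,t=.004):
    q=P[(np.linalg.norm(P[:,:2]-c,axis=1)<r)&(abs(P[:,2]-z)<t)]
    h=cv2.convexHull((q[:,:2]*1000).astype(np.float32)); print(n,len(q),np.median(q[:,2]),cv2.minEnclosingCircle(h),cv2.minAreaRect(h)); return cv2.minAreaRect(h)
b=f("kbar",(.513,-.295),.05,.0585);f("khub",(.513,-.295),.04,.0265,.003);f("arm",(.47,-.32),.04,.0145)
plan(b[0][0]/1000,b[0][1]/1000,.05,33)
```

```text
kbar 764 0.05849499547552117 ((513.6327514648438, -296.2017517089844), 28.1076717376709) ((513.5446166992188, -296.072265625), (55.70219421386719, 13.934514999389648), 33.252498626708984)
khub 1313 0.026711936748729848 ((513.554931640625, -296.2714538574219), 28.067296981811523) ((514.6959228515625, -296.0868835449219), (53.590118408203125, 54.66440963745117), 33.10496139526367)
arm 387 0.014045683714569657 ((475.245849609375, -323.287841796875), 19.673954010009766) ((474.2475891113281, -322.9203186035156), (35.08489990234375, 21.75511932373047), 35.54153823852539)
t 15.2 pos [ 0.5104 -0.286   0.2298] yaw 32.59 tilt 0.04 shift/2cm [-0.15  0.51  8.99] turnz/8 -0.05 q [ 0.74  0.37 -0.36  1.73  0.15  1.07 -0.67] F [-0.6  0.2 -1.4] w 0.0917
```

Request:
carry_out([
  [0, [-0.12, 0.49, 1], [0, 0, -0.07]],
  [0, [0, 0, 1], [0, 0, 0]],
  [0, [0, 0, 1], [0, 0, 0]],
  [0, [0, 0, 1], [0, 0, 0]],
  [0, [0, 0, 1], [0, 0, 0]],
])

```text
time: 15.65
ee_pos: [0.5142, -0.2947, 0.1292]
ee_rot: [-0.0, 0.958, 0.286, 0.0]
contact_force: [-0.2, 0.4, 0.0]
grip_width: 0.0919
gripper_force: 0.0
```

Request:
carry_out([
  [0, [0, 0, 1], [0, 0, 0]],
  [0, [0, 0, 1], [0, 0, 0]],
  [0, [0, 0, 1], [0, 0, 0]],
  [0, [0, 0, 0.95], [0, 0, 0]],
  [0, [0, 0, 0], [0, 0, 0]],
])

```text
time: 16.15
ee_pos: [0.5124, -0.2941, 0.0485]
ee_rot: [-0.002, 0.958, 0.286, -0.001]
contact_force: [0.3, -0.1, 0.2]
grip_width: 0.0917
gripper_force: 0.0
```

Request:
carry_out([
  [255, [0, 0, 0], [0, 0, 0]],
  [255, [0, 0, 0], [0, 0, 0]],
  [255, [0, 0, 0], [0, 0, 0]],
  [255, [0, 0, 0], [0, 0, 0]],
  [255, [0, 0, 0], [0, 0, 0]],
])

```text
time: 16.65
ee_pos: [0.5137, -0.297, 0.0511]
ee_rot: [0.0, 0.958, 0.285, 0.0]
contact_force: [-0.4, -0.3, 0.3]
grip_width: 0.0539
gripper_force: 0.0
```

Request:
carry_out([
  [255, [0, 0, 0], [0, 0, 0]],
  [255, [0, 0, 0], [0, 0, 0]],
  [255, [0, 0, 0], [0, 0, 0]],
  [255, [0, 0, 0], [0, 0, 0]],
  [255, [0, 0, 0], [0, 0, 0]],
])

```text
time: 17.15
ee_pos: [0.5133, -0.2966, 0.0505]
ee_rot: [-0.0, 0.958, 0.285, -0.0]
contact_force: [-1.2, 1.9, 1.3]
grip_width: 0.014
gripper_force: 1.2
```

Request:
carry_out([
  [255, [0, 0, 0], [0, 0, 0]],
  [255, [0, 0, 0], [0, 0, 0]],
  [255, [0, 0, -0.3], [0, 0, 0]],
  [255, [0, 0, -0.7], [0, 0, 0]],
  [255, [0, 0, -1], [0, 0, 0]],
])

```text
time: 17.65
ee_pos: [0.5125, -0.2965, 0.0906]
ee_rot: [-0.001, 0.958, 0.285, -0.001]
contact_force: [0.8, -0.4, -3.3]
grip_width: 0.0129
gripper_force: 30.0
```

Request:
carry_out([
  [255, [0, 0, -1], [0, 0, 0]],
  [255, [0, 0, -1], [0, 0, 0]],
  [255, [0, 0, -1], [0, 0, 0]],
  [255, [0, 0, -1], [0, 0, 0]],
  [255, [0, 0, -0.5], [0, 0, 0]],
])

```text
time: 18.15
ee_pos: [0.5143, -0.2973, 0.1833]
ee_rot: [0.001, 0.958, 0.285, 0.001]
contact_force: [0.0, -0.9, -4.4]
grip_width: 0.0132
gripper_force: 30.0
```

Request:
carry_out([
  [255, [0, 0, 0], [0, 0, 0]],
  [255, [0, 0, 0], [0, 0, 0]],
])

```text
time: 18.35
ee_pos: [0.5129, -0.2967, 0.1802]
ee_rot: [-0.0, 0.958, 0.285, -0.0]
contact_force: [-0.4, 0.4, -3.5]
grip_width: 0.0133
gripper_force: 30.0
```

Run:
```python
from h import *
plan(.5762,.0710,.18,30); print(robot.state()["gripper_force"])
```

```text
t 18.4 pos [ 0.5129 -0.2967  0.1802] yaw 33.17 tilt 0.04 shift/2cm [ 1.271e+01 -1.366e+01  1.000e-02] turnz/8 0.4 q [ 0.74  0.43 -0.35  1.76  0.17  0.98 -0.67] F [-0.4  0.4 -3.5] w 0.0133
29.988149106502533
```

Request:
carry_out([
  [255, [0.49, -0.66, 0], [0, 0, 0]],
  [255, [0.94, -1, 0], [0, 0, 0]],
  [255, [0.94, -1, 0], [0, 0, 0]],
  [255, [0.94, -1, 0], [0, 0, 0]],
  [255, [0.94, -1, 0], [0, 0, 0]],
])

```text
time: 18.85
ee_pos: [0.5329, -0.1694, 0.1795]
ee_rot: [-0.001, 0.958, 0.286, -0.001]
contact_force: [0.9, 0.3, -4.0]
grip_width: 0.0131
gripper_force: 30.0
```

Request:
carry_out([
  [255, [0.94, -1, 0], [0, 0, 0]],
  [255, [0.94, -1, 0], [0, 0, 0]],
  [255, [0.94, -1, 0], [0, 0, 0]],
  [255, [0.94, -1, 0], [0, 0, 0]],
  [255, [0.94, -1, 0], [0, 0, 0]],
])

```text
time: 19.35
ee_pos: [0.5565, -0.0345, 0.1795]
ee_rot: [-0.001, 0.958, 0.286, -0.001]
contact_force: [0.1, -0.7, -3.8]
grip_width: 0.013
gripper_force: 30.0
```

Request:
carry_out([
  [255, [0.94, -1, 0], [0, 0, 0]],
  [255, [0.94, -1, 0], [0, 0, 0]],
  [255, [0.94, -1, 0], [0, 0, 0]],
  [255, [0.94, -1, 0], [0, 0, 0]],
  [255, [0, 0, 0], [0, 0, 0.4]],
])

```text
time: 19.85
ee_pos: [0.5754, 0.0781, 0.1798]
ee_rot: [-0.002, 0.965, 0.262, -0.0]
contact_force: [0.2, -0.1, -3.5]
grip_width: 0.0131
gripper_force: 30.0
```

Request:
carry_out([
  [255, [0, 0, 0], [0, 0, 0]],
  [255, [0, 0, 0], [0, 0, 0]],
  [255, [0, 0, 0], [0, 0, 0]],
])

```text
time: 20.15
ee_pos: [0.5763, 0.0704, 0.1801]
ee_rot: [0.0, 0.966, 0.259, -0.001]
contact_force: [-0.2, 0.3, -3.5]
grip_width: 0.013
gripper_force: 30.0
```

Run:
```python
from h import *
plan(.5762,.0710,.18,30)
im,d,ci=grab("wrist"); save(im,"w3.png"); P=cloud(d,ci).reshape(-1,3)
def f(n,c,r,z,t=.004):
    q=P[(np.linalg.norm(P[:,:2]-c,axis=1)<r)&(abs(P[:,2]-z)<t)]
    h=cv2.convexHull((q[:,:2]*1000).astype(np.float32)); print(n,len(q),np.median(q[:,2]),cv2.minEnclosingCircle(h),cv2.minAreaRect(h))
f("khub",(.576,.071),.035,.157);f("bar",(.576,.071),.035,.189);f("arm",(.535,.047),.03,.144)
```

```text
t 20.1 pos [0.5763 0.0704 0.1801] yaw 29.96 tilt 0.06 shift/2cm [ 0.01 -0.03  0.  ] turnz/8 -0.0 q [ 0.17  0.43 -0.45  1.78  0.22  0.98 -1.41] F [-0.2  0.3 -3.5] w 0.013
khub 2671 0.1564530350719458 ((577.3385620117188, 70.63011932373047), 28.03984260559082) ((584.4124145507812, 74.80784606933594), (39.1283073425293, 55.711299896240234), 29.823450088500977)
bar 2871 0.1882891688996489 ((577.2809448242188, 70.34488677978516), 28.10700035095215) ((579.37451171875, 68.65155029296875), (55.52838897705078, 35.99406051635742), 50.02820587158203)
arm 304 0.14334659347030423 ((530.035888671875, 42.84416580200195), 13.161626815795898) ((530.03076171875, 42.853450775146484), (18.363718032836914, 20.083879470825195), 28.79216766357422)
```

Request:
carry_out([
  [255, [-0.01, -0.02, 0.6], [0, 0, 0]],
  [255, [0, 0, 1], [0, 0, 0]],
  [255, [0, 0, 0.6], [0, 0, 0]],
  [255, [0, 0, 0.2], [0, 0, 0]],
  [255, [0, 0, 0], [0, 0, 0]],
])

```text
time: 20.7
ee_pos: [0.5759, 0.0711, 0.1317]
ee_rot: [-0.0, 0.966, 0.259, -0.001]
contact_force: [0.9, 0.4, -3.1]
grip_width: 0.0132
gripper_force: 30.0
```

Request:
carry_out([
  [255, [0, 0, 0.1], [0, 0, 0]],
  [255, [0, 0, 0.1], [0, 0, 0]],
  [255, [0, 0, 0.1], [0, 0, 0]],
  [255, [0, 0, 0], [0, 0, 0]],
])

```text
time: 21.1
ee_pos: [0.5763, 0.0712, 0.1266]
ee_rot: [0.0, 0.966, 0.259, -0.0]
contact_force: [0.2, 0.4, -4.0]
grip_width: 0.0128
gripper_force: 30.0
```

Request:
carry_out([
  [255, [0, 0, 0.1], [0, 0, 0]],
  [255, [0, 0, 0.1], [0, 0, 0]],
  [255, [0, 0, 0], [0, 0, 0]],
])

```text
time: 21.4
ee_pos: [0.5761, 0.0712, 0.1222]
ee_rot: [-0.0, 0.966, 0.259, -0.0]
contact_force: [0.1, 0.8, -4.1]
grip_width: 0.0132
gripper_force: 30.0
```

Request:
carry_out([
  [255, [0, 0, 0.1], [0, 0, 0]],
  [255, [0, 0, 0.1], [0, 0, 0]],
  [255, [0, 0, 0], [0, 0, 0]],
])

```text
time: 21.7
ee_pos: [0.5762, 0.0712, 0.1182]
ee_rot: [-0.0, 0.966, 0.259, -0.0]
contact_force: [0.0, 0.7, -4.2]
grip_width: 0.0132
gripper_force: 30.0
```

Request:
carry_out([
  [255, [0, 0, 0.15], [0, 0, 0]],
  [255, [0, 0, 0.15], [0, 0, 0]],
  [255, [0, 0, 0.1], [0, 0, 0]],
  [255, [0, 0, 0], [0, 0, 0]],
])

```text
time: 22.1
ee_pos: [0.5761, 0.0712, 0.1101]
ee_rot: [-0.0, 0.966, 0.259, -0.0]
contact_force: [0.6, -0.0, -3.9]
grip_width: 0.0132
gripper_force: 30.0
```

Request:
carry_out([
  [255, [0, 0, 0.05], [0, 0, 0]],
  [255, [0, 0, 0.05], [0, 0, 0]],
  [255, [0, 0, 0], [0, 0, 0]],
])

```text
time: 22.4
ee_pos: [0.5763, 0.0712, 0.1085]
ee_rot: [0.0, 0.966, 0.259, -0.0]
contact_force: [-1.0, -0.4, -4.5]
grip_width: 0.0133
gripper_force: 30.0
```

Request:
carry_out([
  [255, [0, 0, 0.04], [0, 0, 0]],
  [255, [0, 0, 0], [0, 0, 0]],
])

```text
time: 22.6
ee_pos: [0.5765, 0.0714, 0.108]
ee_rot: [-0.0, 0.966, 0.259, 0.0]
contact_force: [-0.4, 0.3, -2.7]
grip_width: 0.0135
gripper_force: 30.0
```

Request:
carry_out([
  [255, [0, 0, 0.04], [0, 0, 0]],
  [255, [0, 0, 0], [0, 0, 0]],
])

```text
time: 22.8
ee_pos: [0.5766, 0.0717, 0.1078]
ee_rot: [0.0, 0.966, 0.259, 0.0]
contact_force: [-3.0, 0.6, 4.4]
grip_width: 0.0131
gripper_force: 30.0
```

The hub sits on the shoulder, with contact felt at the expected height. I'll ease the press and swing.

Request:
carry_out([
  [255, [0, 0, -0.03], [0, 0, -0.2]],
  [255, [0, 0, 0], [0, 0, -0.4]],
  [255, [0, 0, 0], [0, 0, -0.5]],
  [255, [0, 0, 0], [0, 0, -0.5]],
  [255, [0, 0, 0], [0, 0, 0]],
])

```text
time: 23.3
ee_pos: [0.5755, 0.0697, 0.1078]
ee_rot: [0.001, 0.931, 0.365, -0.001]
contact_force: [-5.4, -3.2, 6.6]
grip_width: 0.0133
gripper_force: 30.1
```

Request:
carry_out([
  [255, [0, 0, -0.02], [0, 0, -0.4]],
  [255, [0, 0, 0], [0, 0, -0.5]],
  [255, [0, 0, 0], [0, 0, -0.5]],
  [255, [0, 0, 0], [0, 0, -0.5]],
  [255, [0, 0, 0], [0, 0, 0]],
])

```text
time: 23.8
ee_pos: [0.5758, 0.0695, 0.1079]
ee_rot: [0.0, 0.875, 0.484, -0.001]
contact_force: [-3.7, -3.4, 3.0]
grip_width: 0.0129
gripper_force: 30.1
```

Run:
```python
from h import *
plan(.5764,.0712,.1075,81.1); print(robot.state()["torque"])
im,d,ci=grab("wrist"); P=cloud(d,ci).reshape(-1,3)
q=P[(np.linalg.norm(P[:,:2]-(.5764,.0712),axis=1)<.035)&(abs(P[:,2]-.084)<.004)]
print(cv2.minEnclosingCircle((q[:,:2]*1000).astype(np.float32)),np.median(q[:,2]))
```

```text
t 23.8 pos [0.5758 0.0695 0.1079] yaw 57.94 tilt 0.15 shift/2cm [ 0.09 -0.02  0.02] turnz/8 -2.9 q [ 0.23  0.54 -0.54  1.83  0.36  0.87 -1.03] F [-3.7 -3.4  3. ] w 0.0129
[-0.91925473  0.88222022 -0.20114156]
((576.3930053710938, 69.60989379882812), 27.905038833618164) 0.08421931379508338
```

Request:
carry_out([
  [255, [0, 0, 0], [0, 0, -0.4]],
  [255, [0, 0, 0], [0, 0, -0.5]],
  [255, [0, 0, 0], [0, 0, -0.5]],
  [255, [0, 0, 0], [0, 0, -0.5]],
  [255, [0, 0, 0], [0, 0, 0]],
])

```text
time: 24.35
ee_pos: [0.5763, 0.0696, 0.1079]
ee_rot: [0.001, 0.804, 0.595, -0.001]
contact_force: [-2.6, -5.7, 3.5]
grip_width: 0.0134
gripper_force: 30.1
```

Request:
carry_out([
  [255, [0, 0, 0], [0, 0, -0.5]],
  [255, [0, 0, 0], [0, 0, -0.4]],
  [255, [0, 0, 0], [0, 0, 0]],
  [255, [0, 0, 0], [0, 0, 0]],
])

```text
time: 24.75
ee_pos: [0.5765, 0.0697, 0.1079]
ee_rot: [0.001, 0.765, 0.644, -0.001]
contact_force: [-2.9, -4.4, 3.4]
grip_width: 0.0133
gripper_force: 30.1
```

```bash
cat > chk.py <<'E'
from h import *
plan(.5764,.0712,.1075,81.1); print(robot.state()["torque"])
im,d,ci=grab("wrist"); P=cloud(d,ci).reshape(-1,3)
def f(n,c,r,z,t=.004):
    q=P[(np.linalg.norm(P[:,:2]-c,axis=1)<r)&(abs(P[:,2]-z)<t)]
    if len(q)<9: print(n,len(q)); return
    h=cv2.convexHull((q[:,:2]*1000).astype(np.float32)); print(n,len(q),np.median(q[:,2]),cv2.minEnclosingCircle(h),cv2.minAreaRect(h))
f("hub",(.576,.07),.035,.084);f("bar",(.576,.07),.035,.116);f("arm",(.569,.022),.03,.0715);f("dietop",(.5617,-.023),.04,.105);f("flange",(.5617,-.023),.05,.0545)
E
python3 chk.py
```

```text
t 24.8 pos [0.5765 0.0697 0.1079] yaw 80.13 tilt 0.1 shift/2cm [ 0.07 -0.02  0.02] turnz/8 -0.12 q [ 0.3   0.57 -0.63  1.82  0.42  0.89 -0.7 ] F [-2.9 -4.4  3.4] w 0.0133
[-1.16769393  0.54993021 -0.18960769]
hub 2648 0.08427120740910053 ((576.933837890625, 69.85614776611328), 28.07754898071289) ((578.3231811523438, 78.01456451416016), (38.75499725341797, 55.64228439331055), 79.5245132446289)
bar 2842 0.11619879369786458 ((576.9881591796875, 69.94132995605469), 28.288454055786133) ((574.6298828125, 71.5953140258789), (55.11104965209961, 35.80854034423828), 60.13050842285156)
arm 371 0.07217391341664514 ((567.0203857421875, 12.96018123626709), 21.185955047607422) ((566.7760009765625, 12.283544540405273), (39.93645477294922, 19.32204246520996), 81.02259063720703)
dietop 1807 0.10504508961024281 ((561.01416015625, -27.204830169677734), 23.597042083740234) ((560.4258422851562, -26.664762496948242), (26.85028648376465, 42.798587799072266), 78.29424285888672)
flange 227 0.05530684339322772 ((564.9149780273438, -3.835259199142456), 12.558908462524414) ((564.0174560546875, -3.7145957946777344), (14.477106094360352, 22.390459060668945), 80.79845428466797)
```

Request:
carry_out([
  [255, [0, 0, 0], [0, 0, -0.18]],
  [255, [0, 0, 0], [0, 0, 0]],
  [170, [0, 0, 0], [0, 0, 0]],
  [170, [0, 0, 0], [0, 0, 0]],
  [170, [0, 0, 0], [0, 0, 0]],
])

```text
time: 25.3
ee_pos: [0.5768, 0.0723, 0.1081]
ee_rot: [-0.0, 0.756, 0.655, 0.001]
contact_force: [0.6, -0.5, 0.5]
grip_width: 0.0303
gripper_force: 0.0
```

Request:
carry_out([
  [170, [0, 0, 0], [0, 0, 0]],
  [170, [0, 0, -0.3], [0, 0, 0]],
  [170, [0, 0, -0.7], [0, 0, 0]],
  [170, [0, 0, -1], [0, 0, 0]],
  [170, [0, 0, -1], [0, 0, 0]],
])

```text
time: 25.8
ee_pos: [0.5766, 0.0716, 0.1697]
ee_rot: [0.0, 0.756, 0.655, 0.0]
contact_force: [0.6, 1.0, -0.1]
grip_width: 0.0305
gripper_force: 0.0
```

Request:
carry_out([
  [170, [0, 0, -1], [0, 0, 0]],
  [170, [0, 0, -1], [0, 0, 0]],
  [170, [0, 0, -1], [0, 0, 0]],
  [170, [0, 0, 0], [0, 0, 0]],
])

```text
time: 26.2
ee_pos: [0.5782, 0.0721, 0.2319]
ee_rot: [0.002, 0.756, 0.655, 0.003]
contact_force: [-0.0, 0.3, 0.0]
grip_width: 0.0304
gripper_force: 0.0
```

```bash
python3 chk.py
python3 - <<'E'
from h import *
im,d,ci=grab("wrist"); save(im,"w5.png")
E
```

```text
t 26.2 pos [0.5782 0.0721 0.2319] yaw 81.81 tilt 0.38 shift/2cm [-0.06 -0.13  6.22] turnz/8 0.09 q [ 0.36  0.43 -0.71  1.72  0.31  1.1  -0.58] F [-0.   0.3  0. ] w 0.0304
[ 0.04017801 -0.05463012 -0.01389027]
hub 1756 0.08420969194211231 ((576.9078369140625, 69.50826263427734), 28.07769012451172) ((577.087158203125, 70.46517944335938), (53.631988525390625, 55.6155891418457), 78.16041564941406)
bar 1032 0.11605610417133672 ((576.654052734375, 69.43072509765625), 28.222084045410156) ((576.8245849609375, 69.44499206542969), (55.78300857543945, 13.97391414642334), 79.68887329101562)
arm 451 0.07169093136525018 ((568.0667114257812, 23.1253719329834), 19.050809860229492) ((568.4009399414062, 22.845138549804688), (33.285682678222656, 21.918380737304688), 79.11387634277344)
dietop 1640 0.1049023143624892 ((563.9730224609375, -22.79048728942871), 29.513683319091797) ((564.69580078125, -23.422119140625), (31.259925842285156, 56.89218521118164), 74.06505584716797)
flange 1254 0.05475120722556809 ((566.1915893554688, -19.165760040283203), 44.85384750366211) ((576.28466796875, -6.90277099609375), (48.43449783325195, 88.71268463134766), 49.518272399902344)
```

View pics/w5.png

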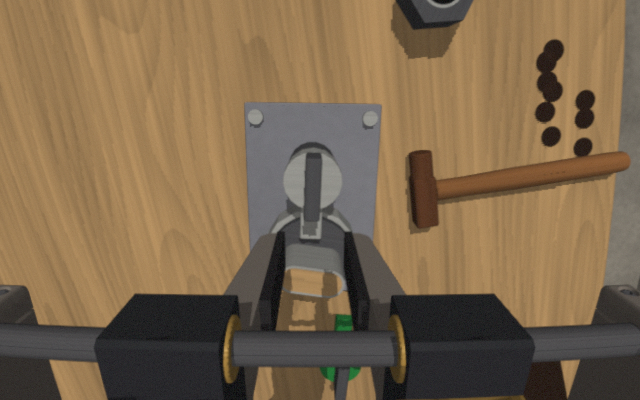

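The picture shows the keeper's hub at (313,180) and its arm running down to (311,230), straight over the die's flange. Measured, the arm is within about 1° of the seat direction, its end is about 30 mm from the seat centre, and the hub is at seated height. I'm handing in.

```bash
python3 -c "
from cell import robot
print(robot.hand_in())"
```

```text
the job is handed in; nothing more can be done
None
```

I handed the job in at about 26 s: the die is fully home, and the keeper is seated on the spindle and swung over the flange, its arm within about 1° of the seat's centre. The nut and tin were not touched.

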